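Lay the tall blank down against the end stop

TASK

Using only fingertips or the sides of the fingers, tip the tall wooden blank over, away from the jig's end stop, and ease it down all the way so that it lands gently on its broad side on the jig board; do not let it drop. Then push its head end until its foot sits flush against the end stop, and leave it lying there. Do not pick the blank up or carry it, and leave the glue bottle, jar, offcut and hammer alone.

Things in the scene. Friction and masses are not known exactly. Their poses are not given: they have to be found in the camera images.
- jig: Fixed bench jig: plywood board 150 (jig x) x 190 (jig y) x 30 mm thick on the bench; origin at the centre of its underside, z up. A dark hardwood end stop bar (25 mm thick, 40 mm high above the board) crosses its -y end; the stop's inner face is the plane y = -70 mm. The +y end (y = +95 mm) is open.
- jig_stop (a point): Mid-point of the foot of the end stop's inner face: where that face meets the board's top (30 mm above the bench). Same axes as the jig; the face looks along +y.
- post: Loose pale wood block 70 (x) x 34 (y) x 210 mm (z), 0.2-0.35 kg, a 22 mm dark hole through its 34 mm near the head. Origin: centre of its foot face; z runs to the head. Starts upright on the board 3-15 mm in front of the stop, its y within 0.1 rad of jig y. Tips by itself once leant 9 degrees.
- post_head (a point): Centre of the blank's head (end face opposite the foot, 210 mm from it); same axes as the blank. Blank laid down and home: its +y broad face is on the board, its z along jig +y, and the head overhangs the open end of the board by 45 mm.
- glue: Bystander: white glue bottle with orange cap, 60 mm across, 190 mm tall, standing to the right of the jig; origin at the centre of its underside.
- jar: Bystander: glass jar with steel lid, 64 mm across, 85 mm tall, standing beyond the jig; origin at the centre of its underside.
- offcut: Bystander: short wood offcut 45 x 90 x 50 mm high, lying on the bench on the robot's side of the jig; origin at the centre of its underside.
- hammer: Bystander: hammer lying on the bench to the right of the jig, about 300 mm long.
There are look-alikes about, which are no part of the job. What is shaped like the post but green or pink is not meant.

How it is judged (in metres and radians):
At the end, for the whole second after the job is handed in: The blank lies flat at rest on a broad face on the jig board (within 0.08 rad), head towards the open end, its length square to the stop within 0.08 rad, its foot within 5 mm of the stop's inner face, and both its ends within 40 mm of the board's centre line (angle between the y axis of post and the z axis of jig, either way round below 0.08 rad and angle between the z axis of post and the y axis of jig, either way round below 0.08 rad and y of post in the frame of jig between -0.075 and -0.065 m and y of post_head in the frame of jig above 0.13 m and x of post in the frame of jig between -0.04 and 0.04 m and x of post_head in the frame of jig between -0.04 and 0.04 m and z of post in the frame of jig between 0.042 and 0.052 m and linear speed of post below 0.02 m/s and angular speed of post below 0.1 rad/s); the robot touches nothing.
It fails at once if the blank falls or slams down (turns faster than 4 rad/s) (angular speed of post above 4 rad/s).
It fails at once if the blank is lifted or carried (the centre of its foot rises over 70 mm above the bench; tipping alone brings it to 47 mm) (height (world z) of post above 0.07 m).
It fails at once if the blank's head is raised (over 260 mm above the bench; it starts at 240 mm) (height (world z) of post_head above 0.26 m).
It fails at once if the glue bottle, jar, offcut or hammer is disturbed (moved over 20 mm) (distance of any of glue, jar, offcut, hammer from where it was at the start of the episode above 0.02 m).
It also fails if it takes over 72 s, if anything falls off the work surface, if the arm or the gripper's body presses on something with over 40 N, if the wrist force passes 120 N, or if a joint passes its speed limit or range.

ROBOT

A 6-joint arm with a two-finger parallel gripper is mounted at the origin on the work surface. World frame = base frame: x ahead of the robot, y to its left, z up, the work surface at z = 0. Lengths are in mm, angles in rad, forces in N, time in s.
With the tool pointing down it reaches from about 300 to 775 mm from the base axis. Payload 14.6 kg.
Tool frame: the origin (TCP) lies between the finger pads; the fingertips stand 11 mm ahead of it and the grasp point (between the pads) lies 8 mm behind it; z points along the fingers, y is the direction in which the jaws open and shut (so a half turn about z gives the same grasp; the last joint's range is limited). The gripper opens to 94 mm and grips with 3 to 60 N. Pads are 16 mm wide; open, the fingers measure 119 mm over their backs; the gripper's body (75 mm by 177 mm) begins 78 mm behind the grasp point.
Start: joints at [-1.319, 0.3, 1.521, -0, 1.321, -0.067], TCP at [172.378, -522.279, 216.446] pointing down, gripper open.
Joint ranges: [-3.03, 3.03], [-0.79, 2.21], [0.23, 2.52], [-1.04, 4.18], [0, 3.07], [-2.55, 2.55]. Speed limits (rad/s): [2.22, 2.22, 2.57, 3.14, 3.14, 3.14].

INTERFACE

Orientations are given as [roll, pitch, yaw] about the fixed x, y, z axes, in that order (R = Rz(yaw) Ry(pitch) Rx(roll)).
In Python, from cell import * gives the robot as it stands.
- The arm moves only by the tool arm_command, never from a script. Its argument "deltas" is a list of rows, each an object with "xyz": the shift along the world's x, y, z in m, a list of three; "turn": the turn, a rotation vector about the world's x, y, z in rad, a list of three. A call has 1 to 12 rows; each row shifts and turns the commanded pose from where the row before left it; what a row does not reach is not made up. A row lasts 1/8 s, in which the tool goes at most 62.5 mm and 10.7 degrees, less where a joint would pass 70% of its speed; a pose out of reach is approached as far as the arm can. A call with a gripper value outside its range is refused whole. "gripper" is the closure, from 0 (fully open) to 1 (shut), set as the call begins (left out, the last holds). The fingers move at their own pace and stop on an object; "force" is the grip in N (left out, the last holds). Time passes only in rows, so rows that do not move let the fingers close. It gives the time, the measured TCP pose, the force and the opening at its end, in the units of the state.
- read_state(): the state, without advancing time (a new reading comes with each control period).
- camera(name): name is "side" or "top" or "wrist"; returns a dict with "color" (384x512x3 uint8, red, green, blue), "fx", "fy", "cx", "cy" (pixels), "k1" (the pictures are not rectified: a ray, as slopes to the right and down, at radius r is drawn at 1 + k1 r^2 times it, then the intrinsics apply), "rvec" (rotation vector, rad) and "tvec" (3), from world to camera coordinates, as OpenCV has them; the wrist camera has in their place "mount" (4x4, takes a point from camera to tool coordinates, whose origin is the TCP and whose axes are the flange's). Camera axes: x right, y down, z forward; pixel columns grow to the right and rows downward; lengths in mm; the calibration is good to about 2 mm. A picture is of the moment at which its call begins: read the wrist's pose just before it. There is no depth.
- sign_off(): hands the job in, once; it reports no verdict.
The state is a dict: "clock": time; "joints": joint angles; "qd": joint speeds; "effort": joint torques, N m; "eef_pos": TCP position; "eef_rot": TCP orientation; "wrist_force": force on the tool from outside, world axes, zero at the start; "moment": the same for the moment, N m; "finger_gap": finger opening in mm.
Only numpy, scipy, OpenCV 4.12 (cv2) and the standard library are available. Lean on these libraries where they do the work, as an engineer would, in place of code of your own. Each camera call takes 0.05 s, during which the arm holds its last target.

## Working session

There is one attempt and no reset: what is moved stays moved. The work goes in short steps, Python scripts to look and compute and a tool call to move; the robot and the scene stay as the last step left them, time stands still between calls to the robot, and variables do not carry over. Pictures are saved under pics/ and viewed, and the job is handed in when it is done.

Besides the shell and the picture viewer there is one more tool, called after "Request:" as a command line: name --argument value ..., lists and objects as JSON in quotes. arm_command: Moves the arm, as the interface text tells. Its arguments: {"type":"object","properties":{"deltas":{"type":"array","items":{"type":"object","properties":{"xyz":{"type":"array","items":{"type":"number"}},"turn":{"type":"array","items":{"type":"number"}}}}},"gripper":{"type":"number"},"force":{"type":"number"}},"required":["deltas"]}

```bash
mkdir -p pics; ls; python3 - <<'E'
from cell import *
import cv2,pickle
s=read_state();print(s)
d={}
for n in ["side","top","wrist"]:
    c=camera(n);d[n]=c
    cv2.imwrite(f"pics/{n}0.png",c["color"][:,:,::-1])
    print(n,{k:v for k,v in c.items() if k!="color"})
pickle.dump(d,open("c0.pkl","wb"))
E
```

```text
pics
{'clock': 0.0, 'joints': array([-1.31860017e+00,  3.00497172e-01,  1.52161073e+00,  1.07532720e-05,
        1.32073145e+00, -6.66308705e-02]), 'qd': array([ 0.00177128, -0.00060559,  0.00043484, -0.00032249, -0.00191589,
       -0.00063442]), 'effort': array([ 4.41792190e-04, -5.31808448e+01, -3.52732301e+01,  7.09131989e-02,
        2.44293694e-02, -1.08625734e-04]), 'eef_pos': array([ 172.31507516, -522.02473522,  215.85949362]), 'eef_rot': array([-3.14034942e+00, -9.33991791e-05,  3.18824305e-01]), 'wrist_force': array([-0.09304847, -0.01571547, -1.55285502]), 'moment': array([-0.01524203,  0.06216174,  0.00974778]), 'finger_gap': 93.89039646589784}
side {'fx': 418.9909242971942, 'fy': 418.9909242971942, 'cx': 251.4785510883411, 'cy': 189.67317712200065, 'k1': -0.022728935286687884, 'rvec': array([ 2.2245995 , -0.78099865,  0.36512326]), 'tvec': array([-586.18702916,  257.34003179,  772.25453686])}
top {'fx': 465.1422599516543, 'fy': 465.1422599516543, 'cx': 255.2948562392943, 'cy': 189.31991977664157, 'k1': -0.03466155186140174, 'rvec': array([ 2.15505325, -2.05537135,  0.22999587]), 'tvec': array([-200.32026559,  599.02376708, 1161.73532217])}
wrist {'fx': 325.5020532895253, 'fy': 325.5020532895253, 'cx': 252.49044056987321, 'cy': 190.9246358514425, 'k1': -0.0700473061749881, 'mount': array([[ 6.90612284e-04, -9.64201101e-01, -2.65171189e-01,
         7.73373514e+01],
       [ 9.99999755e-01,  6.36138696e-04,  2.91307979e-04,
         3.92440754e-01],
       [-1.12193819e-04, -2.65171326e-01,  9.64201304e-01,
        -1.67628156e+02],
       [ 0.00000000e+00,  0.00000000e+00,  0.00000000e+00,
         1.00000000e+00]])}
```

View pics/side0.png

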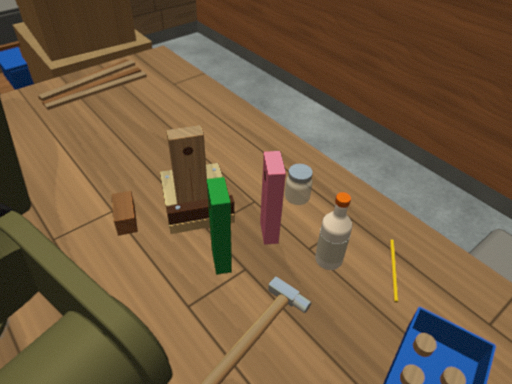

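View pics/top0.png

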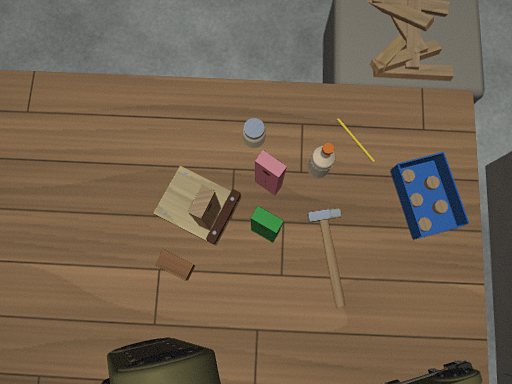

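View pics/wrist0.png

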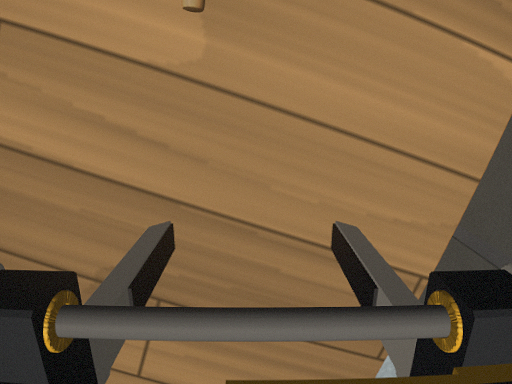

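```bash
cat > h.py <<'E'
import numpy as np,cv2,pickle
from scipy.spatial.transform import Rotation as Rn
def K(c): return np.array([[c["fx"],0,c["cx"]],[0,c["fy"],c["cy"]],[0,0,1.]])
def ray(c,uv,pose=None):
    p=np.array([[uv]],float); n=cv2.undistortPoints(p,K(c),np.array([c["k1"],0,0,0.]))[0,0]
    d=np.array([n[0],n[1],1.])
    if pose is None:
        R=cv2.Rodrigues(np.array(c["rvec"]))[0]; return -R.T@c["tvec"],R.T@d
    T=np.eye(4);T[:3,:3]=Rn.from_euler('xyz',pose[1]).as_matrix();T[:3,3]=pose[0];T=T@c["mount"]
    return T[:3,3],T[:3,:3]@d
def onz(c,uv,z,pose=None):
    o,d=ray(c,uv,pose);return o+d*(z-o[2])/d[2]
def proj(c,P):
    return cv2.projectPoints(np.array(P,float).reshape(-1,3),np.array(c["rvec"]),np.array(c["tvec"]),K(c),np.array([c["k1"],0,0,0.]))[0][:,0]
E
python3 - <<'E'
from h import *
d=pickle.load(open("c0.pkl","rb"))
a=d["top"]["color"][150:290,140:300,::-1];cv2.imwrite("pics/topz.png",cv2.resize(a,None,fx=5,fy=4.2857,interpolation=cv2.INTER_CUBIC)[:600])
cv2.imwrite("pics/topz.png",cv2.resize(d["top"]["color"][155:275,145:295,::-1],None,fx=5,fy=5,interpolation=cv2.INTER_CUBIC))
cv2.imwrite("pics/sidez.png",cv2.resize(d["side"]["color"][120:240,100:260,::-1],None,fx=5,fy=5,interpolation=cv2.INTER_CUBIC))
E
```

```text
(no output)
```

View pics/topz.png

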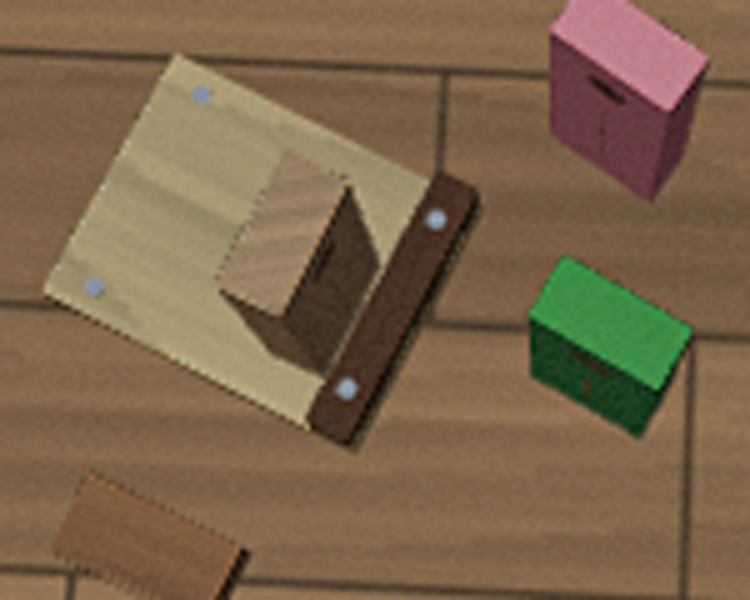

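View pics/sidez.png

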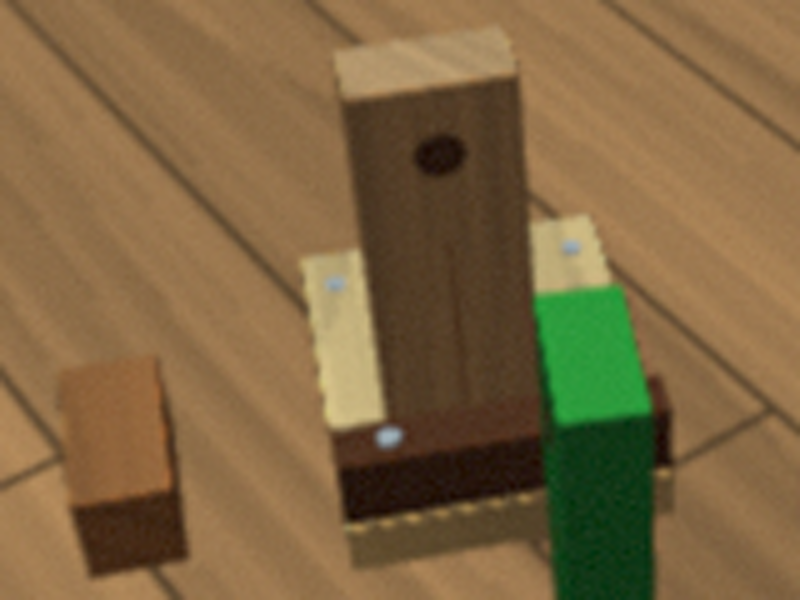

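```bash
cat >> h.py <<'E'
def crop(x,y,x0=145,y0=155,f=5): return ((x+.5)/f-.5+x0,(y+.5)/f-.5+y0)
E
python3 - <<'E'
from h import *
np.set_printoptions(precision=1,suppress=True)
d=pickle.load(open("c0.pkl","rb"));t=d["top"]
for n,z,pts in [("board open",30,[(178,55),(44,291)]),("stop top inner/outer",70,[(435,172),(308,430),(480,195),(352,445)]),("post",240,[(288,150),(350,183),(283,316),(218,282)]),
 ("offcut",50,[(92,473),(246,547)])]:
    P=np.array([onz(t,crop(*p),z) for p in pts]);print(n);print(P);print([np.linalg.norm(P[i]-P[(i+1)%len(P)]) for i in range(len(P))])
P=np.array([onz(t,crop(*p),240) for p in [(550,28),(708,62),(655,112),(565,255),(692,328),(655,392),(530,313)]]);print("pink/green",P)
print("jar",onz(t,(254,127),85),"glue cap",onz(t,(328,149),190),"hammer head",onz(t,(312,216),20),onz(t,(340,213),20))
# side check of post top
P=np.array([onz(d["side"],crop(*p,100,120),240) for p in [(335,52),(500,28),(517,76),(347,101)]]);print(P)
P=np.array([onz(d["side"],crop(*p,100,120),70) for p in [(332,430),(342,467)]]);print(P)
E
```

```text
board open
[[672.7  37.9  30. ]
 [538.1  99.3  30. ]]
[np.float64(147.9762373880516), np.float64(147.9762373880516)]
stop top inner/outer
[[ 604.8 -109.5   70. ]
 [ 466.1  -52.1   70. ]
 [ 593.6 -133.8   70. ]
 [ 459.5  -75.2   70. ]]
[np.float64(150.09225241889527), np.float64(151.39611919228932), np.float64(146.3197867502288), np.float64(149.28879028627165)]
post
[[574.4 -52.3 240. ]
 [560.5 -81.4 240. ]
 [498.6 -55.5 240. ]
 [512.5 -25.4 240. ]]
[np.float64(32.18046630079799), np.float64(67.09109348194268), np.float64(33.18208575402422), np.float64(67.50439470824271)]
offcut
[[440.4  60.9  50. ]
 [406.2 -22.1  50. ]]
[np.float64(89.74267068136592), np.float64(89.74267068136592)]
pink/green [[ 637.4 -168.   240. ]
 [ 624.8 -240.8  240. ]
 [ 600.1 -217.5  240. ]
 [ 532.2 -179.7  240. ]
 [ 501.9 -237.7  240. ]
 [ 472.6 -222.3  240. ]
 [ 505.2 -165.3  240. ]]
jar [ 774.3 -160.4   85. ] glue cap [ 688.5 -343.4  190. ] hammer head [ 551.4 -328.4   20. ] [ 563.2 -404.4   20. ]
[[510.9 -25.4 240. ]
 [572.3 -51.6 240. ]
 [559.1 -82.9 240. ]
 [497.8 -56.4 240. ]]
[[471.4 -50.8  70. ]
 [463.3 -72.7  70. ]]
```

```bash
python3 - <<'E'
from h import *
np.set_printoptions(precision=2,suppress=True)
# jig fit from corner correspondences (jig frame xy -> world)
src=np.array([[75,95],[-75,95],[75,-70],[-75,-70],[75,-95],[-75,-95]],float)
dst=np.array([[672.7,37.9],[538.1,99.3],[604.8,-109.5],[466.1,-52.1],[593.6,-133.8],[459.5,-75.2]])
def fit(s,d):
    a=s-s.mean(0);b=d-d.mean(0);th=np.arctan2((a[:,0]*b[:,1]-a[:,1]*b[:,0]).sum(),(a*b).sum())
    R=np.array([[np.cos(th),-np.sin(th)],[np.sin(th),np.cos(th)]]);t=d.mean(0)-R@s.mean(0)
    print(np.degrees(th),t,"res",np.abs(d-(s@R.T+t)).max());return R,t
R,t=fit(src,dst)
print("stop mid",R@[0,-70]+t)
p=np.array([[35,17],[35,-17],[-35,-17],[-35,17]],float)
top=np.array([[574.4,-52.3],[560.5,-81.4],[498.6,-55.5],[512.5,-25.4]]);side=np.array([[572.3,-51.6],[559.1,-82.9],[497.8,-56.4],[510.9,-25.4]])
Rp,tp=fit(p,(top+side)/2)
print("post in jig",R.T@(tp-t))
u=R[:,1];print("u",u,"v",R[:,0])
# wrist angles
u3=np.array([u[0],u[1],0])
C=Rn.from_euler('z',90,degrees=True)
for sgn in (1,-1):
  for psi,az,fp in [(0,-5,1.8),(30,5,1.75),(57,22,1.7),(57,22,1.4),(65,22,1.6)]:
    ps=np.radians(psi)
    z=-np.cos(ps)*np.array([0,0,1])-np.sin(ps)*u3
    y=sgn*(np.cos(ps)*u3-np.sin(ps)*np.array([0,0,1])); x=np.cross(y,z)
    T=Rn.from_matrix(np.c_[x,y,z])
    W=(Rn.from_euler('z',-az,degrees=True)*T*C.inv()); W=Rn.from_euler('y',-fp)*W
    # W=Rz(a)Ry(b)Rz(c)
    print(sgn,psi,W.as_euler('ZYZ'))
E
```

```text
-24.19061215117929 [565.36 -17.62] res 2.7017576231591818
stop mid [536.68 -81.47]
-23.331933027609978 [535.76 -53.86] res 1.3674280160076933
post in jig [-12.15 -45.19]
u [0.41 0.91] v [ 0.91 -0.41]
1 0 [ 0.    1.34 -1.24]
1 30 [-0.45  1.66 -1.04]
1 57 [-0.75  2.13 -0.94]
1 57 [-0.93  2.33 -1.23]
1 65 [-0.96  2.27 -1.12]
-1 0 [0.   1.34 1.91]
-1 30 [-0.45  1.66  2.1 ]
-1 57 [-0.75  2.13  2.2 ]
-1 57 [-0.93  2.33  1.92]
-1 65 [-0.96  2.27  2.02]
```

Request:
arm_command --deltas '[{"xyz":[0,0,0.05],"turn":[0,0,0.1]},{"xyz":[0,0,0.05],"turn":[0,0,0.1]},{"xyz":[0.02,0.026,0],"turn":[0,0,0.13]},{"xyz":[0.02,0.026,0],"turn":[0,0,0.13]},{"xyz":[0.02,0.026,0],"turn":[0,0,0.13]},{"xyz":[0.02,0.026,0],"turn":[0,0,0.13]},{"xyz":[0.02,0.026,0],"turn":[0,0,0.13]},{"xyz":[0.02,0.026,0],"turn":[0,0,0.13]},{"xyz":[0.02,0.026,0],"turn":[0,0,0.13]},{"xyz":[0.02,0.026,0],"turn":[0,0,0.13]},{"xyz":[0.02,0.026,0],"turn":[0,0,0.13]},{"xyz":[0.02,0.026,0],"turn":[0,0,0.13]}]' --gripper 0.36

```text
clock: 1.65
eef_pos: [372.9, -261.3, 316.4]
eef_rot: [-3.141, -0.0, 1.823]
wrist_force: [0.3, 0.4, -0.1]
finger_gap: 60.1
```

Request:
arm_command --deltas '[{"xyz":[0.0181,0.023,0],"turn":[0,0,0.1007]},{"xyz":[0.0181,0.023,0],"turn":[0,0,0.1007]},{"xyz":[0.0181,0.023,0],"turn":[0,0,0.1007]},{"xyz":[0.0181,0.023,0],"turn":[0,0,0.1007]},{"xyz":[0.0181,0.023,0],"turn":[0,0,0.1007]},{"xyz":[0.0181,0.023,0],"turn":[0,0,0.1007]},{"xyz":[0.0181,0.023,0],"turn":[0,0,0.1007]},{"xyz":[0.0181,0.023,0],"turn":[0,0,0.1007]},{"xyz":[0.0181,0.023,0],"turn":[0,0,0.1007]},{"xyz":[0,0,0]},{"xyz":[0,0,0]}]'

```text
validation failed for argument at $.de...
```

```bash
cat > snap.py <<'E'
import sys
from cell import *
from h import *
np.set_printoptions(precision=3,suppress=True)
s=read_state();print(s["clock"],s["joints"],s["eef_pos"],s["eef_rot"],s["wrist_force"],s["finger_gap"])
tag=sys.argv[1]
for n in sys.argv[2].split(","):
    c=camera(n);pickle.dump((c,s["eef_pos"],s["eef_rot"]),open(f"{tag}_{n}.pkl","wb"))
    im=c["color"][:,:,::-1]
    if n=="side": im=im[60:260,60:320]; im=cv2.resize(im,None,fx=3,fy=3,interpolation=cv2.INTER_CUBIC)
    if n=="top": im=im[80:280,120:380]; im=cv2.resize(im,None,fx=3,fy=3,interpolation=cv2.INTER_CUBIC)
    cv2.imwrite(f"pics/{tag}_{n}.png",im)
E
python3 snap.py a wrist,side
```

```text
1.65 [-0.692  0.023  1.611  0.     1.507 -0.944] [ 372.886 -261.318  316.354] [-3.141 -0.     1.823] [ 0.323  0.384 -0.091] 60.08074756808694
```

View pics/a_wrist.png

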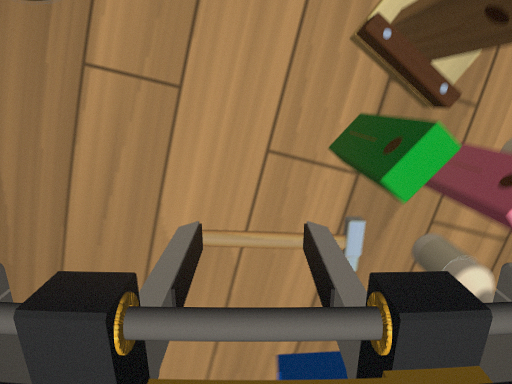

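View pics/a_side.png

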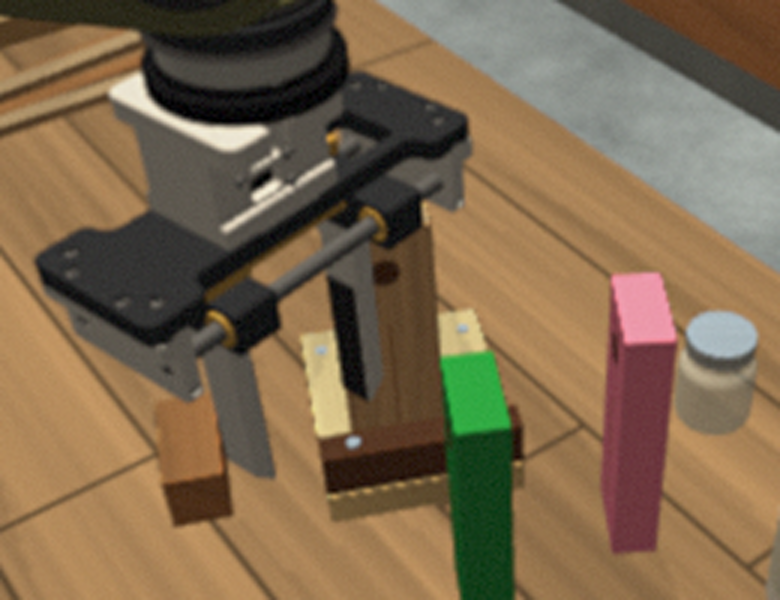

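The picture shows the gripper still short of the blank (move was refused); resend with full rows.

Request:
arm_command --deltas '[{"xyz":[0.0181,0.023,0],"turn":[0,0,0.1007]},{"xyz":[0.0181,0.023,0],"turn":[0,0,0.1007]},{"xyz":[0.0181,0.023,0],"turn":[0,0,0.1007]},{"xyz":[0.0181,0.023,0],"turn":[0,0,0.1007]},{"xyz":[0.0181,0.023,0],"turn":[0,0,0.1007]},{"xyz":[0.0181,0.023,0],"turn":[0,0,0.1007]},{"xyz":[0.0181,0.023,0],"turn":[0,0,0.1007]},{"xyz":[0.0181,0.023,0],"turn":[0,0,0.1007]},{"xyz":[0.0181,0.023,0],"turn":[0,0,0.1007]},{"xyz":[0,0,0],"turn":[0,0,0]},{"xyz":[0,0,0],"turn":[0,0,0]}]'

```text
clock: 3.12
eef_pos: [534.9, -56.2, 316.3]
eef_rot: [-3.141, -0.0, 2.722]
wrist_force: [0.2, 0.1, 0.7]
finger_gap: 60.0
```

```bash
python3 snap.py b wrist,side
```

```text
3.125 [-0.173  0.217  1.396 -0.     1.529 -1.324] [534.901 -56.16  316.284] [-3.141 -0.     2.722] [0.231 0.114 0.711] 59.991140850952526
```

View pics/b_wrist.png

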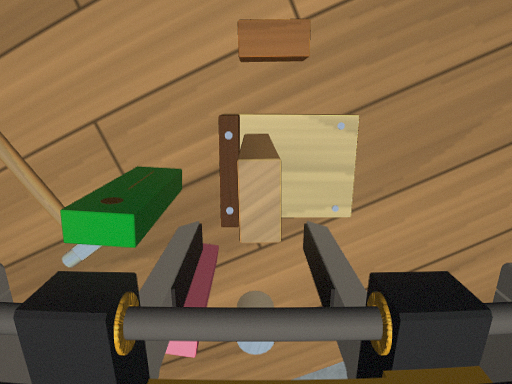

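View pics/b_side.png

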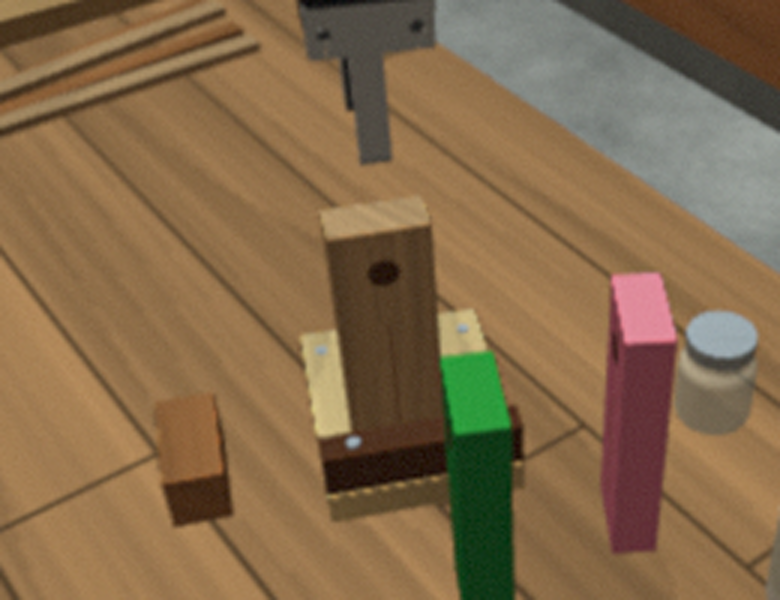

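```bash
python3 - <<'E'
from h import *
np.set_printoptions(precision=1,suppress=True)
c,p,r=pickle.load(open("b_wrist.pkl","rb"))
P=np.array([onz(c,uv,240,(p,r)) for uv in [(238,157),(279,157),(281,242),(240,242)]]);print(P,P.mean(0))
P=np.array([onz(c,uv,30,(p,r)) for uv in [(358,115),(352,217)]]);print(P)
P=np.array([onz(c,uv,70,(p,r)) for uv in [(239,114),(240,226)]]);print(P)
E
```

```text
[[497.3 -51.6 240. ]
 [509.9 -23.2 240. ]
 [574.9 -48.7 240. ]
 [561.3 -79.2 240. ]] [535.9 -50.7 240. ]
[[538.6 100.5  30. ]
 [675.5  43.1  30. ]]
[[ 471.1  -46.4   70. ]
 [ 606.8 -107.    70. ]]
```

Request:
arm_command --deltas '[{"xyz":[0.0011,0.004,0],"turn":[0,0,0.006]},{"xyz":[0,0,-0.02],"turn":[0,0,0]},{"xyz":[0,0,-0.02],"turn":[0,0,0]},{"xyz":[0,0,-0.02],"turn":[0,0,0]},{"xyz":[0,0,-0.02],"turn":[0,0,0]},{"xyz":[0,0,-0.011],"turn":[0,0,0]},{"xyz":[0.002,0.0046,0],"turn":[0,0,0]},{"xyz":[0.002,0.0046,0],"turn":[0,0,0]},{"xyz":[0.002,0.0046,0],"turn":[0,0,0]},{"xyz":[0,0,0],"turn":[0,0,0]}]'

```text
clock: 4.47
eef_pos: [542.6, -37.1, 225.8]
eef_rot: [3.142, 0.001, 2.732]
wrist_force: [-0.8, -0.2, -0.1]
finger_gap: 59.9
```

```bash
python3 snap.py c side,wrist
```

```text
4.475 [-0.136  0.279  1.526 -0.     1.336 -1.296] [542.598 -37.125 225.768] [3.142 0.001 2.732] [-0.761 -0.232 -0.122] 59.85527909975236
```

View pics/c_side.png

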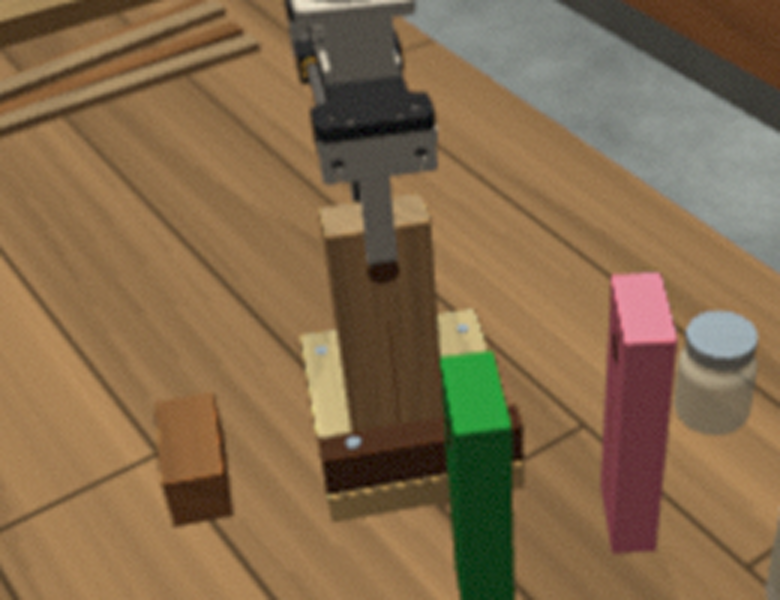

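View pics/c_wrist.png

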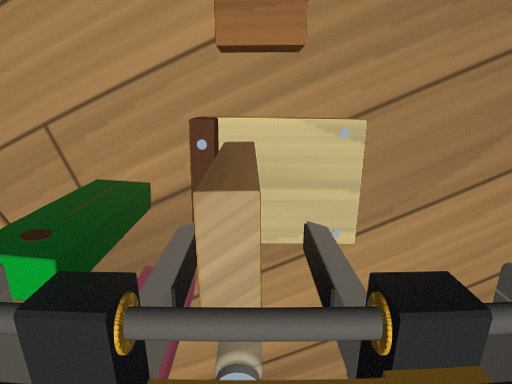

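Request:
arm_command --deltas '[{"xyz":[0.001,0.0024,0],"turn":[0,0,0]},{"xyz":[0.001,0.0024,0],"turn":[0,0,0]},{"xyz":[0.001,0.0024,0],"turn":[0,0,0]},{"xyz":[0.001,0.0024,0],"turn":[0,0,0]},{"xyz":[0.001,0.0024,0],"turn":[0,0,0]},{"xyz":[0.001,0.0024,0],"turn":[0,0,0]},{"xyz":[0.001,0.0024,0],"turn":[0,0,0]},{"xyz":[0.001,0.0024,0],"turn":[0,0,0]},{"xyz":[0.001,0.0024,0],"turn":[0,0,0]},{"xyz":[0,0,0],"turn":[0,0,0]}]'

```text
clock: 5.82
eef_pos: [551.4, -15.7, 225.4]
eef_rot: [3.142, 0.0, 2.731]
wrist_force: [-0.4, -0.7, -0.1]
finger_gap: 60.3
```

```bash
python3 snap.py d wrist,side
```

```text
5.825 [-0.095  0.297  1.504  0.     1.341 -1.255] [551.431 -15.719 225.437] [3.142 0.    2.731] [-0.408 -0.704 -0.14 ] 60.29341500745814
```

View pics/d_side.png

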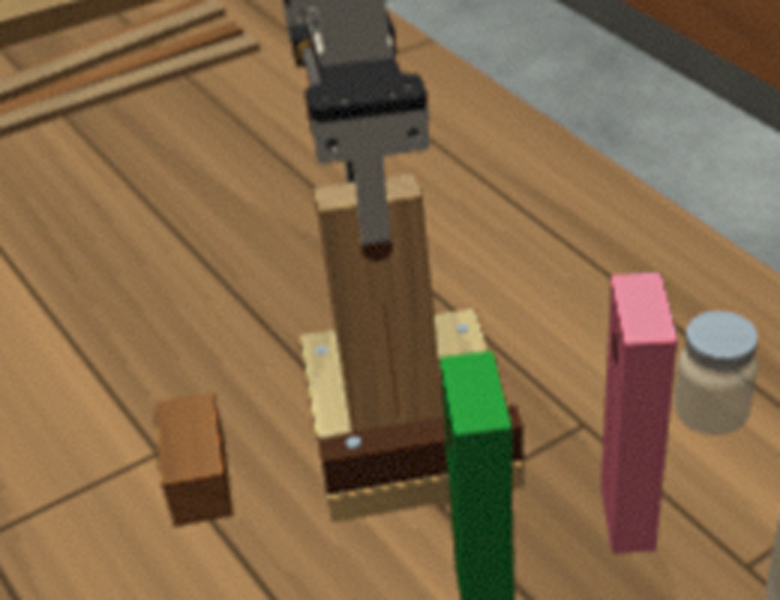

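View pics/d_wrist.png

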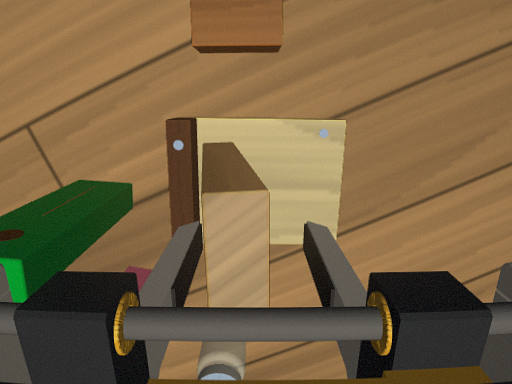

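Request:
arm_command --deltas '[{"xyz":[0.0008,0.0018,0],"turn":[0,0,0]},{"xyz":[0.0008,0.0018,0],"turn":[0,0,0]},{"xyz":[0.0008,0.0018,0],"turn":[0,0,0]},{"xyz":[0.0008,0.0018,0],"turn":[0,0,0]},{"xyz":[0,0,0],"turn":[0,0,0]},{"xyz":[0,0,0],"turn":[0,0,0]},{"xyz":[0,0,0],"turn":[0,0,0]}]'

```text
clock: 6.8
eef_pos: [554.6, -8.7, 225.5]
eef_rot: [3.142, 0.0, 2.731]
wrist_force: [0.6, 0.0, 0.0]
finger_gap: 60.1
```

```bash
python3 snap.py e wrist,side
```

```text
6.8 [-0.082  0.303  1.495 -0.     1.343 -1.242] [554.575  -8.706 225.464] [3.142 0.    2.731] [0.615 0.037 0.047] 60.123143756211995
```

View pics/e_side.png

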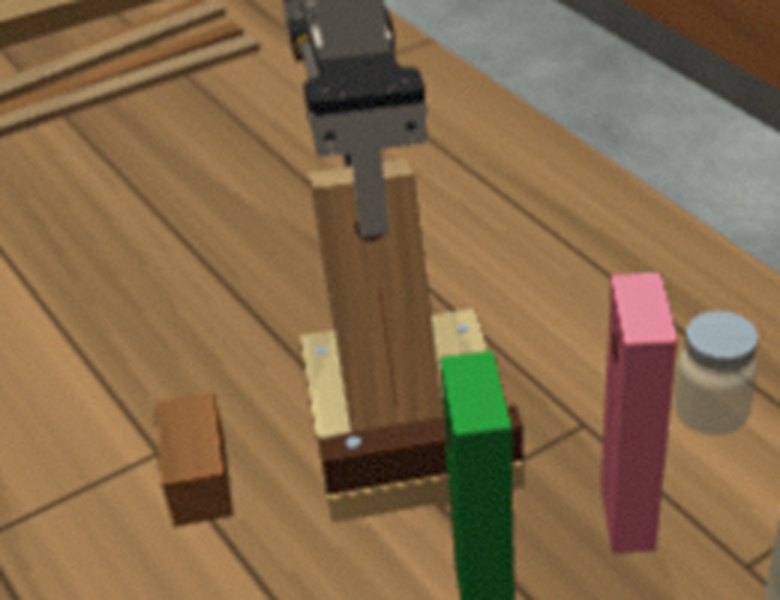

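View pics/e_wrist.png

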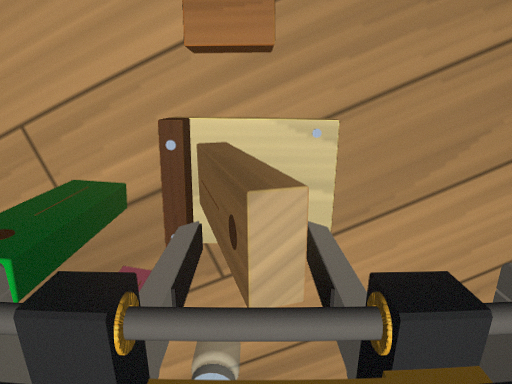

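```bash
cat > traj.py <<'E'
import numpy as np
u=np.array([.402,.916])
def tcp(th,ps,e,wp=17,half=30,base=(536,-52)):
    th,ps=np.radians([th,ps])
    H=np.array([wp+210*np.sin(th),30+210*np.cos(th)])
    n=np.array([np.cos(ps),-np.sin(ps)]);f=np.array([-np.sin(ps),-np.cos(ps)])
    T=H-half*n-(11-e)*f
    return np.array([*(np.array(base)+u*T[0]),T[1]])
if __name__=="__main__":
    np.set_printoptions(precision=1,suppress=True)
    prev=None
    for th in [16.6,24,32,40,48,56,64,72,80,88,93]:
        ps=(th-16.6)*57/73.4 if th<90 else 57
        e=17+3*min(1,(th-16.6)/40)
        T=tcp(th,ps,e);print(th,round(ps,1),T,None if prev is None else T-prev);prev=T
E
python3 traj.py
```

```text
16.6 0.0 [554.9  -9.  225.2] None
24 5.7 [564.9  13.9 218.3] [10.  22.8 -6.9]
32 12.0 [575.2  37.3 207.3] [ 10.3  23.4 -11. ]
40 18.2 [584.7  58.9 192.9] [  9.5  21.6 -14.4]
48 24.4 [593.2  78.3 175.3] [  8.5  19.4 -17.6]
56 30.6 [600.6  95.2 155. ] [  7.4  16.9 -20.3]
64 36.8 [606.9 109.5 132.8] [  6.3  14.3 -22.2]
72 43.0 [611.8 120.8 108.8] [  4.9  11.3 -24. ]
80 49.2 [615.4 128.8  83.3] [  3.5   8.  -25.5]
88 55.4 [617.4 133.4  56.9] [  2.    4.6 -26.4]
93 57 [617.5 133.8  39.3] [  0.2   0.3 -17.7]
```

Request:
arm_command --deltas '[{"xyz":[0.0017,0.0038,-0.0011],"turn":[-0.0152,0.0067,0]},{"xyz":[0.0017,0.0038,-0.0011],"turn":[-0.0152,0.0067,0]},{"xyz":[0.0017,0.0038,-0.0011],"turn":[-0.0152,0.0067,0]},{"xyz":[0.0017,0.0038,-0.0012],"turn":[-0.0152,0.0067,0]},{"xyz":[0.0017,0.0038,-0.0012],"turn":[-0.0152,0.0067,0]},{"xyz":[0.0017,0.0038,-0.0012],"turn":[-0.0152,0.0067,0]},{"xyz":[0.0017,0.0039,-0.0017],"turn":[-0.0166,0.0073,0]},{"xyz":[0.0017,0.0039,-0.0018],"turn":[-0.0166,0.0073,0]},{"xyz":[0.0017,0.0039,-0.0018],"turn":[-0.0166,0.0073,0]},{"xyz":[0.0017,0.0039,-0.0019],"turn":[-0.0166,0.0073,0]},{"xyz":[0.0017,0.0039,-0.0019],"turn":[-0.0166,0.0073,0]},{"xyz":[0.0017,0.0039,-0.0019],"turn":[-0.0166,0.0073,0]}]'

```text
clock: 8.4
eef_pos: [575.1, 37.8, 207.4]
eef_rot: [-2.932, -0.001, 2.731]
wrist_force: [0.0, -0.4, -0.3]
finger_gap: 59.9
```

```bash
python3 snap.py f wrist,side
```

```text
8.4 [ 0.084  0.43   1.379 -0.185  1.436 -1.041] [575.068  37.787 207.368] [-2.932 -0.001  2.731] [ 0.033 -0.382 -0.314] 59.91599248117087
```

View pics/f_side.png

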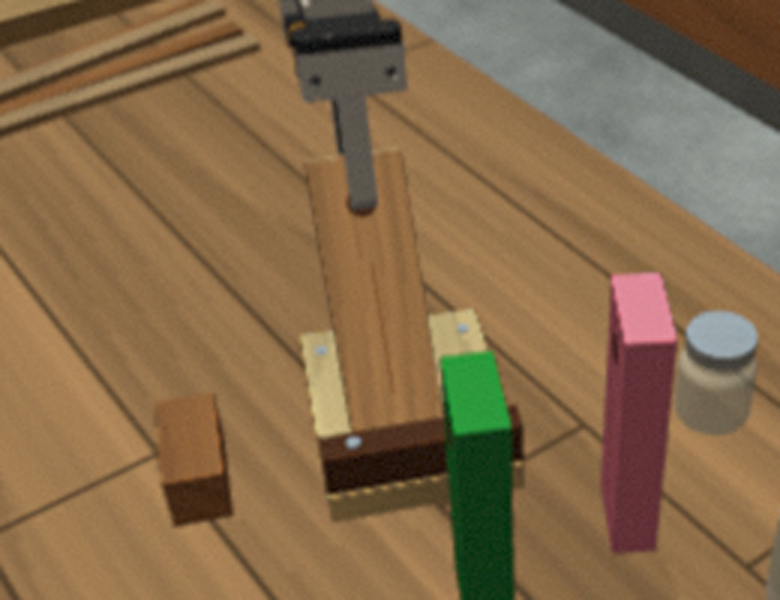

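View pics/f_wrist.png

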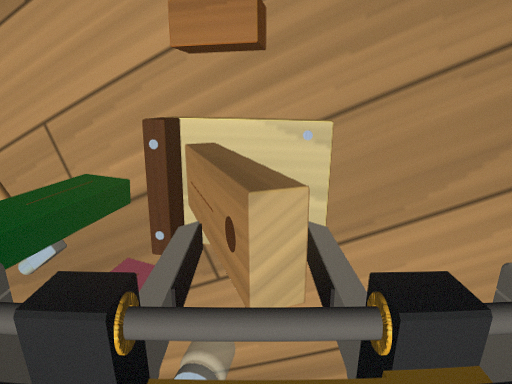

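Request:
arm_command --deltas '[{"xyz":[0.0016,0.0036,-0.0022],"turn":[-0.0166,0.0073,0]},{"xyz":[0.0016,0.0036,-0.0023],"turn":[-0.0166,0.0073,0]},{"xyz":[0.0016,0.0036,-0.0024],"turn":[-0.0166,0.0073,0]},{"xyz":[0.0016,0.0036,-0.0025],"turn":[-0.0166,0.0073,0]},{"xyz":[0.0016,0.0036,-0.0025],"turn":[-0.0166,0.0073,0]},{"xyz":[0.0016,0.0035,-0.0025],"turn":[-0.0166,0.0073,0]},{"xyz":[0.0014,0.0033,-0.0028],"turn":[-0.0166,0.0073,0]},{"xyz":[0.0014,0.0033,-0.0029],"turn":[-0.0166,0.0073,0]},{"xyz":[0.0014,0.0032,-0.0029],"turn":[-0.0166,0.0073,0]},{"xyz":[0.0014,0.0032,-0.003],"turn":[-0.0166,0.0073,0]},{"xyz":[0.0014,0.0032,-0.003],"turn":[-0.0166,0.0073,0]},{"xyz":[0.0014,0.0031,-0.003],"turn":[-0.0166,0.0073,0]}]'

```text
clock: 10.0
eef_pos: [593.1, 78.6, 175.3]
eef_rot: [-2.714, -0.002, 2.731]
wrist_force: [0.5, 1.4, -1.4]
finger_gap: 60.2
```

```bash
python3 snap.py g wrist,side,top
```

```text
10.0 [ 0.216  0.6    1.243 -0.341  1.561 -0.896] [593.074  78.569 175.338] [-2.714 -0.002  2.731] [ 0.46   1.353 -1.366] 60.20261135508982
```

View pics/g_side.png

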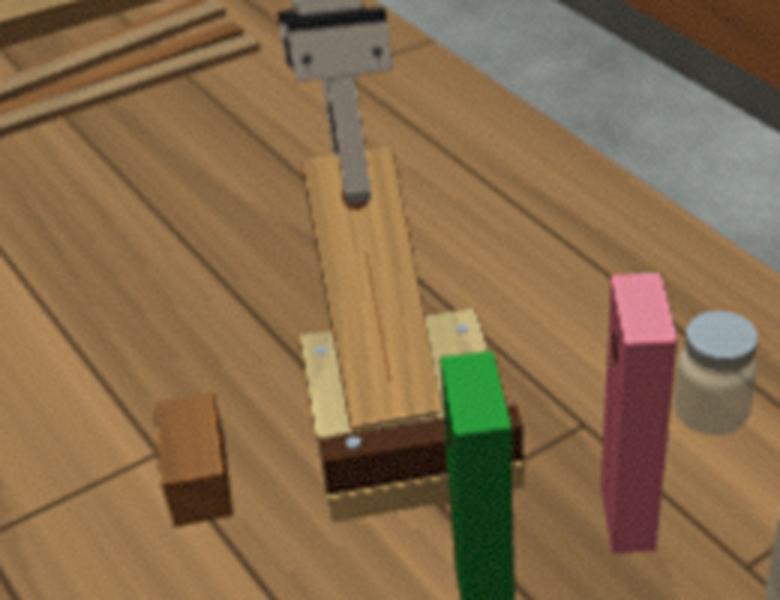

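View pics/g_wrist.png

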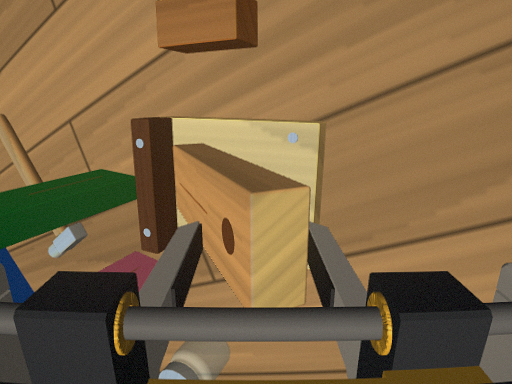

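View pics/g_top.png

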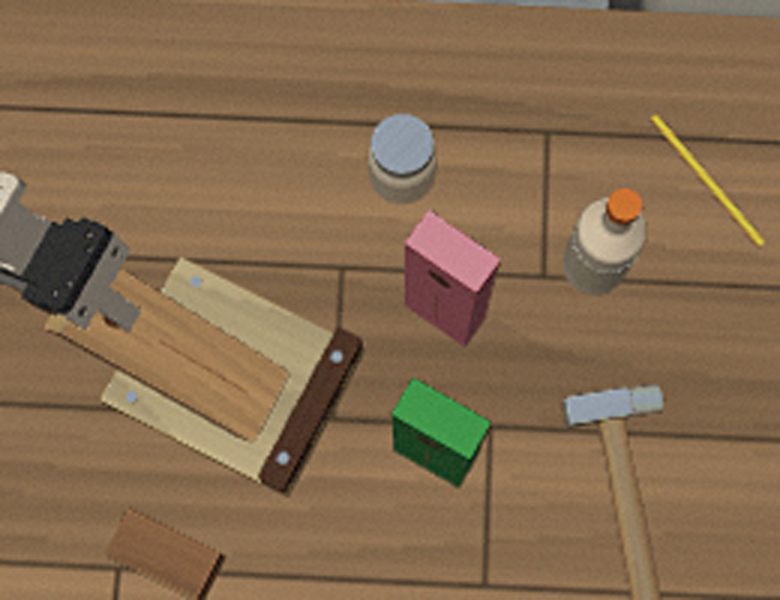

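Request:
arm_command --deltas '[{"xyz":[0.0013,0.003,-0.0032],"turn":[-0.0166,0.0073,0]},{"xyz":[0.0013,0.0029,-0.0033],"turn":[-0.0166,0.0073,0]},{"xyz":[0.0012,0.0028,-0.0034],"turn":[-0.0166,0.0073,0]},{"xyz":[0.0012,0.0028,-0.0034],"turn":[-0.0166,0.0073,0]},{"xyz":[0.0012,0.0027,-0.0035],"turn":[-0.0166,0.0073,0]},{"xyz":[0.0012,0.0027,-0.0035],"turn":[-0.0166,0.0073,0]},{"xyz":[0.0011,0.0025,-0.0036],"turn":[-0.0166,0.0073,0]},{"xyz":[0.0011,0.0025,-0.0036],"turn":[-0.0166,0.0073,0]},{"xyz":[0.0011,0.0024,-0.0037],"turn":[-0.0166,0.0073,0]},{"xyz":[0.001,0.0024,-0.0037],"turn":[-0.0166,0.0073,0]},{"xyz":[0.001,0.0023,-0.0038],"turn":[-0.0166,0.0073,0]},{"xyz":[0.001,0.0022,-0.0038],"turn":[-0.0166,0.0073,0]}]'

```text
clock: 11.65
eef_pos: [606.7, 109.7, 132.7]
eef_rot: [-2.497, -0.002, 2.73]
wrist_force: [-0.4, 1.1, -1.1]
finger_gap: 60.3
```

```bash
python3 snap.py i wrist,side,top
```

```text
11.65 [ 0.309  0.793  1.095 -0.471  1.7   -0.805] [606.715 109.661 132.737] [-2.497 -0.002  2.73 ] [-0.397  1.108 -1.123] 60.29679739858712
```

View pics/i_side.png

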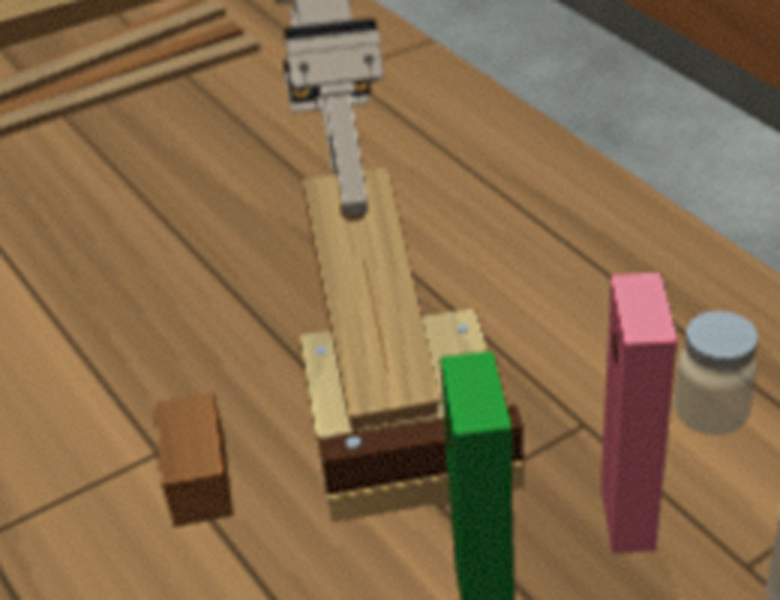

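View pics/i_wrist.png

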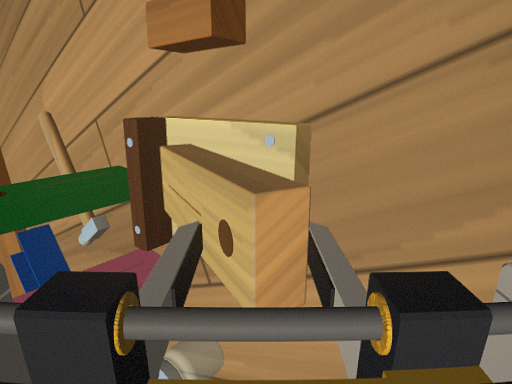

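View pics/i_top.png

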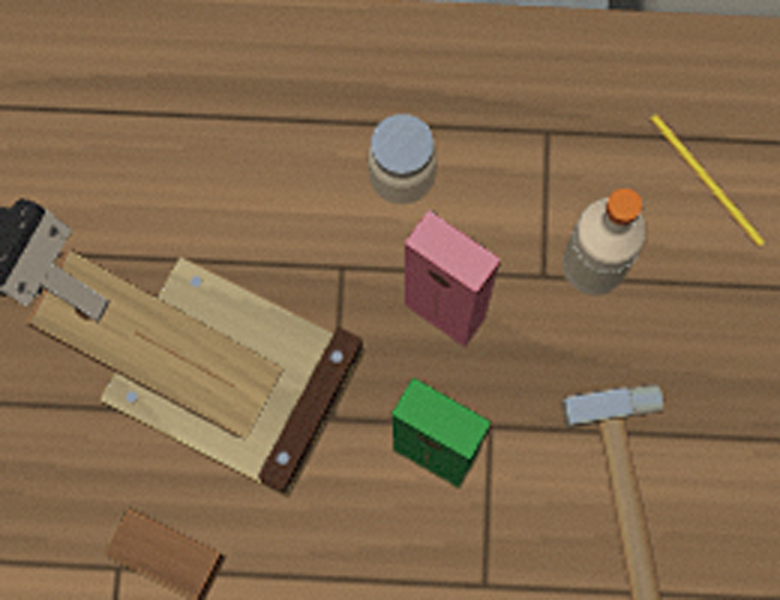

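Request:
arm_command --deltas '[{"xyz":[0.0009,0.0021,-0.0039],"turn":[-0.0166,0.0073,0]},{"xyz":[0.0009,0.002,-0.0039],"turn":[-0.0166,0.0073,0]},{"xyz":[0.0008,0.0019,-0.004],"turn":[-0.0166,0.0073,0]},{"xyz":[0.0008,0.0019,-0.004],"turn":[-0.0166,0.0073,0]},{"xyz":[0.0008,0.0018,-0.0041],"turn":[-0.0166,0.0073,0]},{"xyz":[0.0007,0.0017,-0.0041],"turn":[-0.0166,0.0073,0]},{"xyz":[0.0007,0.0015,-0.0042],"turn":[-0.0166,0.0073,0]},{"xyz":[0.0006,0.0014,-0.0042],"turn":[-0.0166,0.0073,0]},{"xyz":[0.0006,0.0014,-0.0042],"turn":[-0.0166,0.0073,0]},{"xyz":[0.0006,0.0013,-0.0043],"turn":[-0.0166,0.0073,0]},{"xyz":[0.0005,0.0012,-0.0043],"turn":[-0.0166,0.0073,0]},{"xyz":[0.0005,0.0012,-0.0043],"turn":[-0.0166,0.0073,0]}]'

```text
clock: 13.3
eef_pos: [615.1, 129.0, 83.3]
eef_rot: [-2.279, -0.003, 2.73]
wrist_force: [0.3, 0.6, -1.7]
finger_gap: 60.3
```

```bash
python3 snap.py j wrist,side,top
```

```text
13.3 [ 0.371  0.998  0.94  -0.591  1.842 -0.758] [615.106 128.967  83.262] [-2.279 -0.003  2.73 ] [ 0.341  0.605 -1.733] 60.343355357044324
```

View pics/j_side.png

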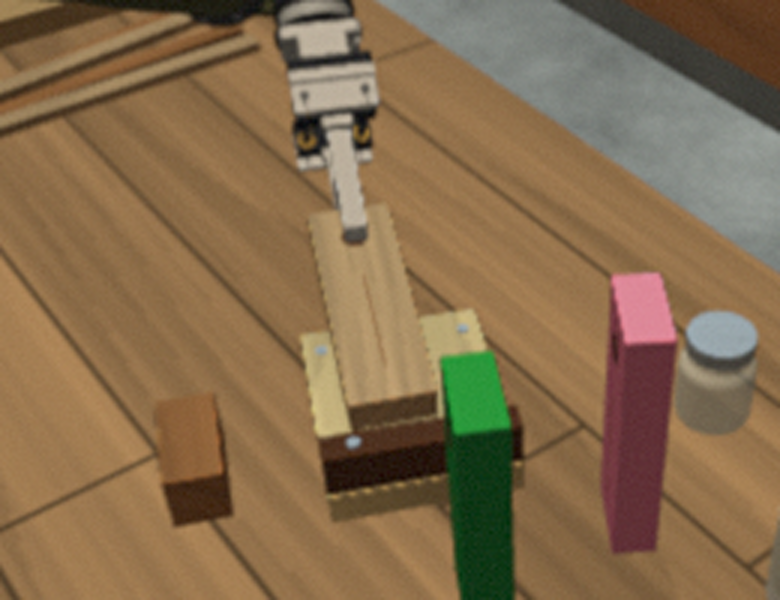

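View pics/j_wrist.png

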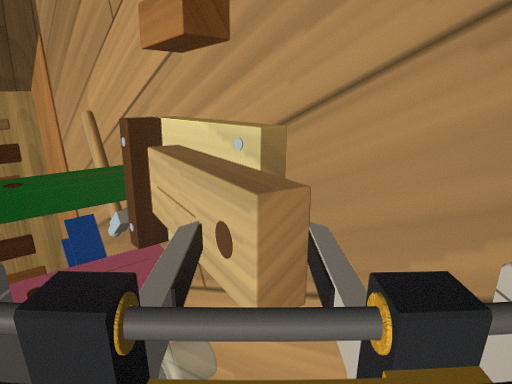

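View pics/j_top.png

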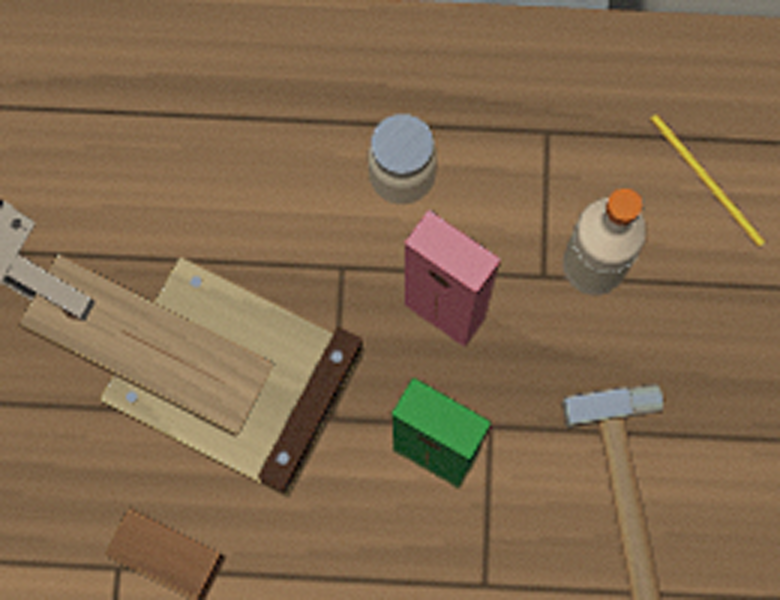

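Request:
arm_command --deltas '[{"xyz":[0.0005,0.001,-0.0044],"turn":[-0.0166,0.0073,0]},{"xyz":[0.0004,0.0009,-0.0044],"turn":[-0.0166,0.0073,0]},{"xyz":[0.0004,0.0008,-0.0044],"turn":[-0.0166,0.0073,0]},{"xyz":[0.0003,0.0007,-0.0044],"turn":[-0.0166,0.0073,0]},{"xyz":[0.0003,0.0006,-0.0044],"turn":[-0.0166,0.0073,0]},{"xyz":[0.0002,0.0006,-0.0044],"turn":[-0.0166,0.0073,0]},{"xyz":[0.0001,0.0002,-0.0022],"turn":[-0.0085,0.0037,0]},{"xyz":[0.0001,0.0002,-0.0022],"turn":[-0.0085,0.0037,0]},{"xyz":[0,0.0002,-0.0022],"turn":[-0.0085,0.0037,0]},{"xyz":[0,0,0],"turn":[0,0,0]}]'

```text
clock: 14.7
eef_pos: [617.3, 134.1, 50.5]
eef_rot: [-2.143, -0.003, 2.729]
wrist_force: [-0.1, -0.7, 0.7]
finger_gap: 60.2
```

```bash
python3 snap.py k wrist,side,top
```

```text
14.7 [ 0.395  1.128  0.843 -0.667  1.928 -0.749] [617.343 134.053  50.465] [-2.143 -0.003  2.729] [-0.068 -0.746  0.702] 60.160087145936316
```

View pics/k_side.png

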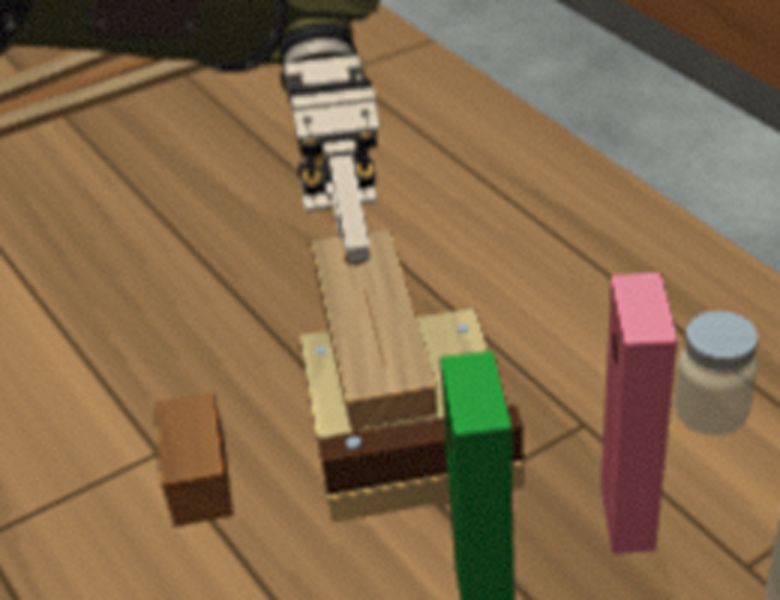

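View pics/k_wrist.png

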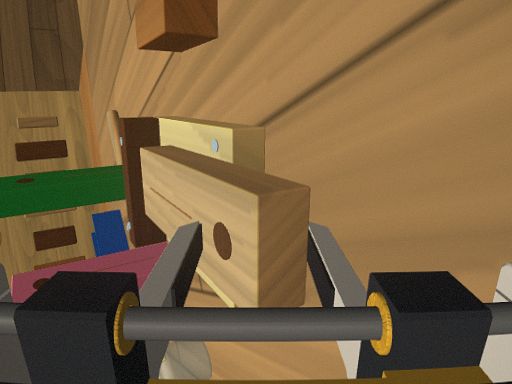

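Request:
arm_command --deltas '[{"xyz":[0,0,-0.001],"turn":[0,0,0]},{"xyz":[0,0,-0.001],"turn":[0,0,0]},{"xyz":[0.0008,0.0018,0],"turn":[0,0,0]},{"xyz":[0.0008,0.0018,0],"turn":[0,0,0]},{"xyz":[0.0008,0.0018,0],"turn":[0,0,0]},{"xyz":[0.0008,0.0018,0],"turn":[0,0,0]},{"xyz":[0.0016,0.0037,0],"turn":[0,0,0]},{"xyz":[0.0016,0.0037,0],"turn":[0,0,0]},{"xyz":[0.0024,0.0055,0],"turn":[0,0,0]},{"xyz":[0.0024,0.0055,0],"turn":[0,0,0]},{"xyz":[0.0024,0.0055,0],"turn":[0,0,0]}]'

```text
clock: 16.23
eef_pos: [631.1, 165.7, 48.5]
eef_rot: [-2.144, -0.003, 2.729]
wrist_force: [-1.0, 0.4, -0.3]
finger_gap: 60.1
```

```bash
python3 snap.py l wrist,side,top
```

```text
16.225 [ 0.425  1.203  0.699 -0.665  1.998 -0.771] [631.127 165.682  48.522] [-2.144 -0.003  2.729] [-0.994  0.372 -0.301] 60.140857025669625
```

View pics/l_side.png

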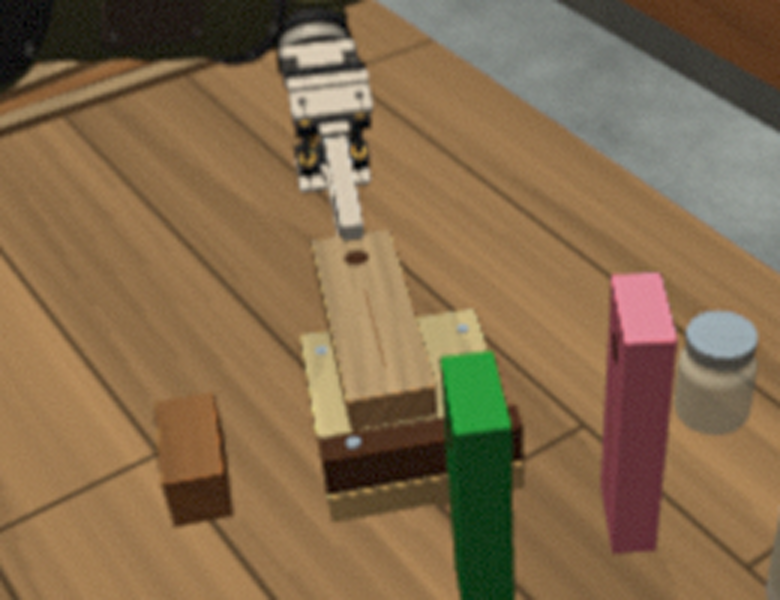

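View pics/l_wrist.png

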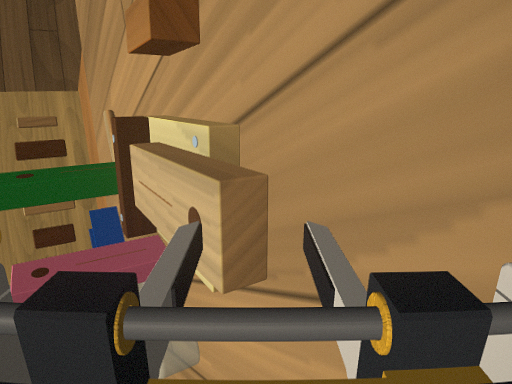

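View pics/l_top.png

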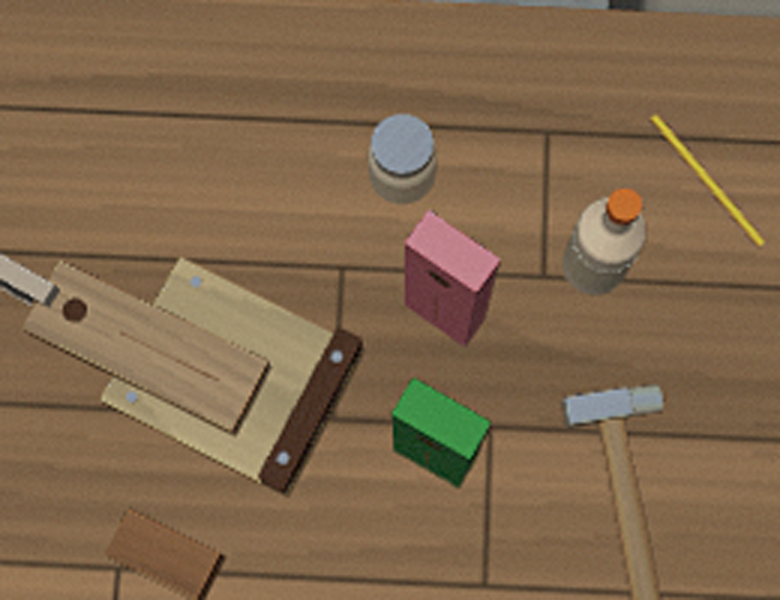

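```bash
cat > meas.py <<'E'
from h import *
import sys
np.set_printoptions(precision=1,suppress=True)
t=np.array([566,-16.5]);a=np.radians(-24.2);R=np.array([[np.cos(a),-np.sin(a)],[np.sin(a),np.cos(a)]])
def go(cam,pts,x0,y0,z=64):
    P=np.array([onz(cam,crop(*p,x0,y0,3),z)[:2] for p in pts]); print(P); J=(P-t)@R; print("jig",J)
    print("len",np.linalg.norm(P[0]-P[3]),np.linalg.norm(P[1]-P[2]))
    h=(J[0]+J[1])/2;f=(J[2]+J[3])/2;print("head",h,"foot",f,"ang",np.degrees(np.arctan2(*(h-f))))
E
python3 - <<'E'
from meas import *
go(pickle.load(open("l_top.pkl","rb"))[0],[(62,262),(25,326),(237,432),(268,360)],120,80)
go(pickle.load(open("l_side.pkl","rb"))[0],[(388,233),(313,240),(346,405),(435,392)],60,60)
E
```

```text
[[654.7 138.4]
 [594.8 165.2]
 [509.8 -28.8]
 [574.6 -51.4]]
jig [[ 17.4 177.6]
 [-48.2 177.6]
 [-46.2 -34.3]
 [ 22.2 -28.3]]
len 205.94847383614373 211.87590094618827
head [-15.4 177.6] foot [-12.  -31.3] ang -0.9239785154987652
[[652.6 136.7]
 [595.  168. ]
 [507.9 -27.7]
 [569.2 -57.3]]
jig [[ 16.2 175.2]
 [-49.2 180.2]
 [-48.4 -34. ]
 [ 19.6 -35.9]]
len 211.10399146440773 214.23575963951487
head [-16.5 177.7] foot [-14.4 -34.9] ang -0.5689437931154325
```

Request:
arm_command --deltas '[{"xyz":[0.0041,0.0091,0],"turn":[0,0,0]},{"xyz":[0.0041,0.0091,0],"turn":[0,0,0]},{"xyz":[0,0,-0.0065],"turn":[0,0,0]}]'

```text
clock: 16.75
eef_pos: [639.4, 183.8, 42.0]
eef_rot: [-2.144, -0.002, 2.73]
wrist_force: [-0.8, 0.4, -0.0]
finger_gap: 60.3
```

Request:
arm_command --deltas '[{"xyz":[0,0,0],"turn":[0,0,0]},{"xyz":[0,0,0],"turn":[0,0,0]},{"xyz":[0,0,0],"turn":[0,0,0]},{"xyz":[0,0,0],"turn":[0,0,0]},{"xyz":[0,0,0],"turn":[0,0,0]},{"xyz":[0,0,0],"turn":[0,0,0]}]' --gripper 1.0 --force 20

```text
clock: 17.5
eef_pos: [639.2, 183.4, 42.1]
eef_rot: [-2.144, -0.003, 2.729]
wrist_force: [0.2, -0.5, -0.8]
finger_gap: 3.8
```

```bash
python3 snap.py m wrist,top
```

```text
17.5 [ 0.44   1.261  0.601 -0.667  2.04  -0.786] [639.189 183.391  42.073] [-2.144 -0.003  2.729] [ 0.218 -0.454 -0.807] 3.759787172670592
```

View pics/m_wrist.png

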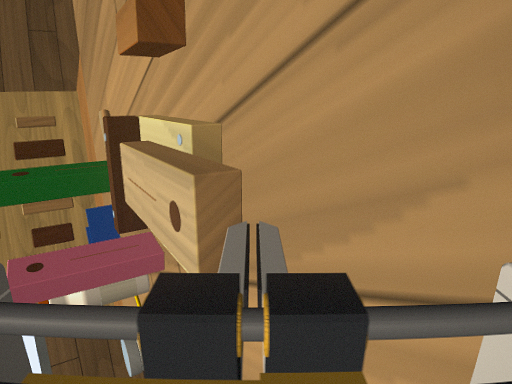

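View pics/m_top.png

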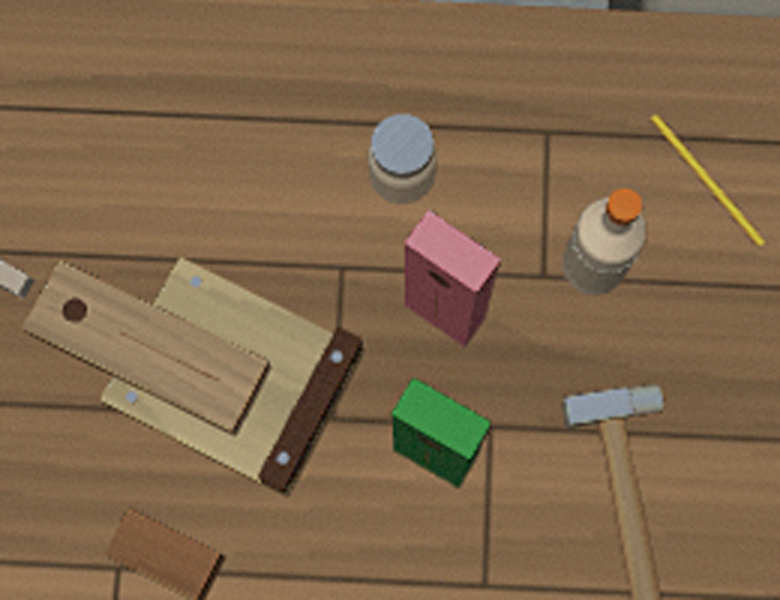

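Request:
arm_command --deltas '[{"xyz":[-0.0028,-0.0063,0],"turn":[0,0,0]},{"xyz":[-0.0028,-0.0063,0],"turn":[0,0,0]},{"xyz":[-0.0013,-0.0029,0],"turn":[0,0,0]},{"xyz":[-0.0013,-0.0029,0],"turn":[0,0,0]},{"xyz":[-0.0013,-0.0029,0],"turn":[0,0,0]},{"xyz":[-0.0013,-0.0029,0],"turn":[0,0,0]},{"xyz":[-0.0013,-0.0029,0],"turn":[0,0,0]},{"xyz":[-0.0013,-0.0029,0],"turn":[0,0,0]},{"xyz":[-0.0013,-0.0029,0],"turn":[0,0,0]},{"xyz":[-0.0013,-0.0029,0],"turn":[0,0,0]},{"xyz":[-0.0013,-0.0029,0],"turn":[0,0,0]},{"xyz":[-0.0013,-0.0029,0],"turn":[0,0,0]}]'

```text
clock: 19.1
eef_pos: [620.5, 141.7, 42.1]
eef_rot: [-2.144, -0.003, 2.729]
wrist_force: [1.4, 3.9, 2.4]
finger_gap: 0.1
```

```bash
python3 snap.py n side,top
```

```text
19.1 [ 0.403  1.155  0.81  -0.664  1.936 -0.747] [620.523 141.675  42.143] [-2.144 -0.003  2.729] [1.355 3.939 2.399] 0.08030372026304543
```

View pics/n_side.png

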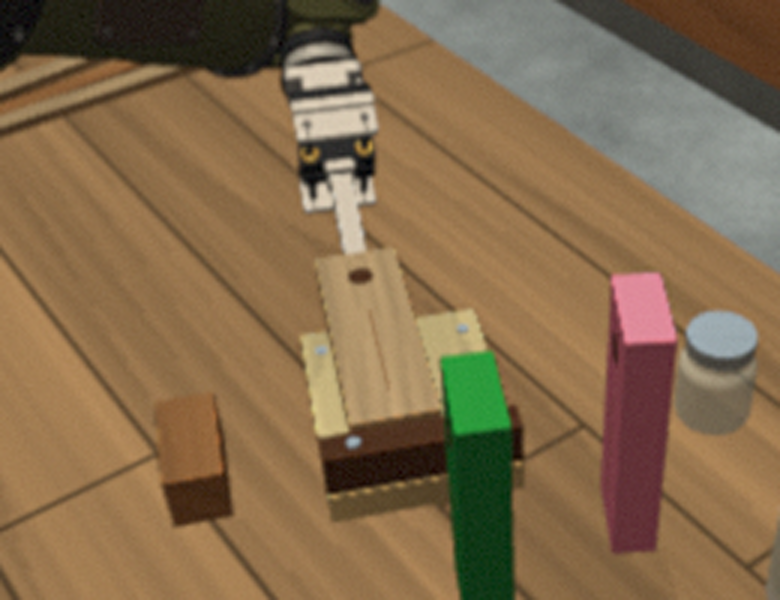

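View pics/n_top.png

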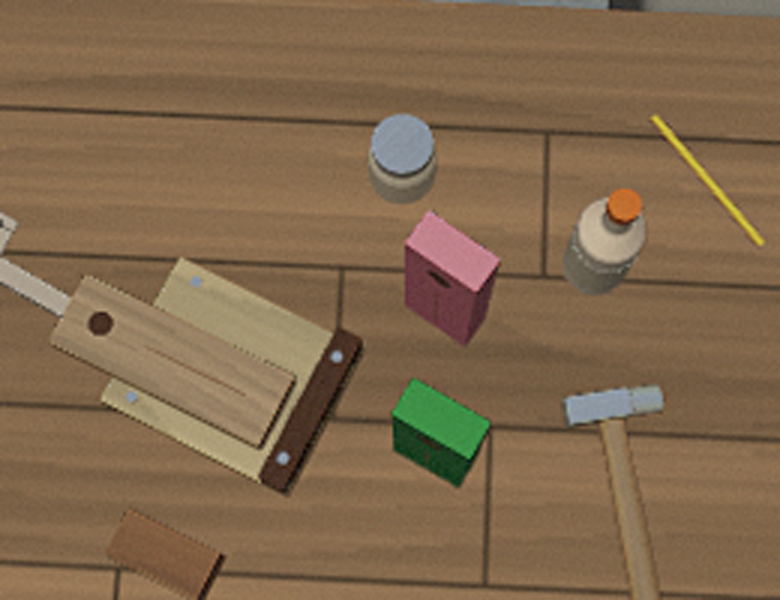

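Request:
arm_command --deltas '[{"xyz":[-0.0009,-0.0021,0],"turn":[0,0,0]},{"xyz":[-0.0009,-0.0021,0],"turn":[0,0,0]},{"xyz":[-0.0009,-0.0021,0],"turn":[0,0,0]},{"xyz":[-0.0009,-0.0021,0],"turn":[0,0,0]}]'

```text
clock: 19.7
eef_pos: [616.9, 133.3, 42.0]
eef_rot: [-2.144, -0.003, 2.729]
wrist_force: [1.3, 2.8, 1.0]
finger_gap: 0.3
```

Request:
arm_command --deltas '[{"xyz":[-0.0004,-0.0009,0],"turn":[0,0,0]},{"xyz":[-0.0004,-0.0009,0],"turn":[0,0,0]}]'

```text
clock: 19.95
eef_pos: [616.1, 131.6, 42.0]
eef_rot: [-2.144, -0.003, 2.729]
wrist_force: [1.5, 2.5, 0.3]
finger_gap: 0.2
```

Request:
arm_command --deltas '[{"xyz":[-0.0004,-0.0009,0],"turn":[0,0,0]},{"xyz":[-0.0004,-0.0009,0],"turn":[0,0,0]}]'

```text
clock: 20.2
eef_pos: [615.4, 129.8, 42.0]
eef_rot: [-2.144, -0.003, 2.729]
wrist_force: [3.5, 5.4, 1.6]
finger_gap: 0.6
```

```bash
python3 snap.py o side,top,wrist
```

```text
20.2 [ 0.391  1.13   0.86  -0.665  1.91  -0.739] [615.362 129.805  42.023] [-2.144 -0.003  2.729] [3.492 5.352 1.585] 0.5919420416623967
```

View pics/o_side.png

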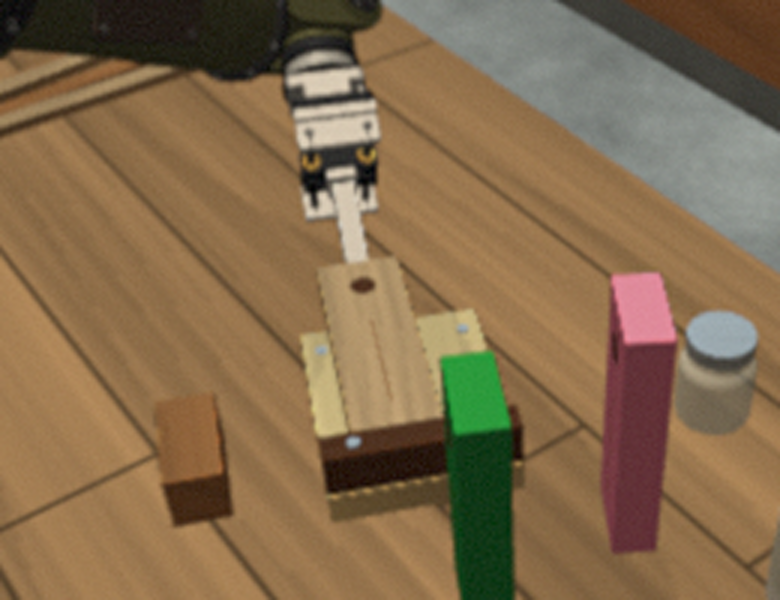

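View pics/o_top.png

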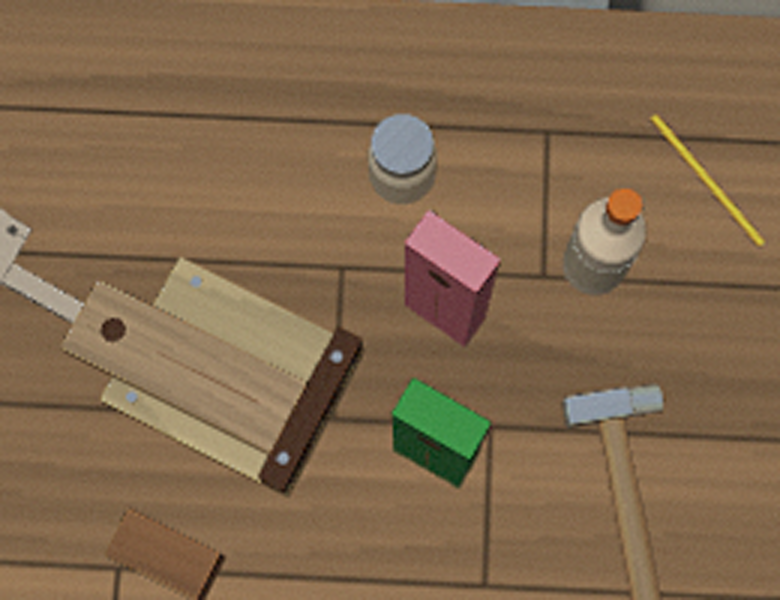

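Foot has nearly reached the stop; force is rising. Push a little more until clear resistance.

Request:
arm_command --deltas '[{"xyz":[-0.0004,-0.0009,0],"turn":[0,0,0]},{"xyz":[-0.0002,-0.0005,0],"turn":[0,0,0]}]'

```text
clock: 20.6
eef_pos: [615.3, 129.6, 42.1]
eef_rot: [-2.147, -0.002, 2.731]
wrist_force: [7.7, 14.6, -0.2]
finger_gap: 0.4
```

Request:
arm_command --deltas '[{"xyz":[-0.0004,-0.0009,0],"turn":[0,0,0]},{"xyz":[0,0,0],"turn":[0,0,0]}]'

```text
clock: 20.85
eef_pos: [615.3, 129.5, 42.1]
eef_rot: [-2.149, -0.001, 2.732]
wrist_force: [11.6, 17.8, -0.6]
finger_gap: 0.2
```

Request:
arm_command --deltas '[{"xyz":[0.0012,0.0027,0],"turn":[0,0,0]},{"xyz":[0.0041,0.0091,0],"turn":[0,0,0]},{"xyz":[0.006,0.0137,0],"turn":[0,0,0]},{"xyz":[0.006,0.0137,0.01],"turn":[0,0,0]},{"xyz":[0,0.01,0.03],"turn":[0,0,0]},{"xyz":[0,0.01,0.03],"turn":[0,0,0]},{"xyz":[0,0,0],"turn":[0,0,0]}]'

```text
clock: 21.72
eef_pos: [632.2, 187.3, 114.1]
eef_rot: [-2.146, -0.001, 2.73]
wrist_force: [-0.2, 0.2, 0.5]
finger_gap: 0.6
```

```bash
python3 snap.py p side,top,wrist
```

```text
21.725 [ 0.449  1.155  0.634 -0.685  2.098 -0.828] [632.174 187.305 114.118] [-2.146 -0.001  2.73 ] [-0.217  0.234  0.506] 0.6020314824477673
```

View pics/p_side.png

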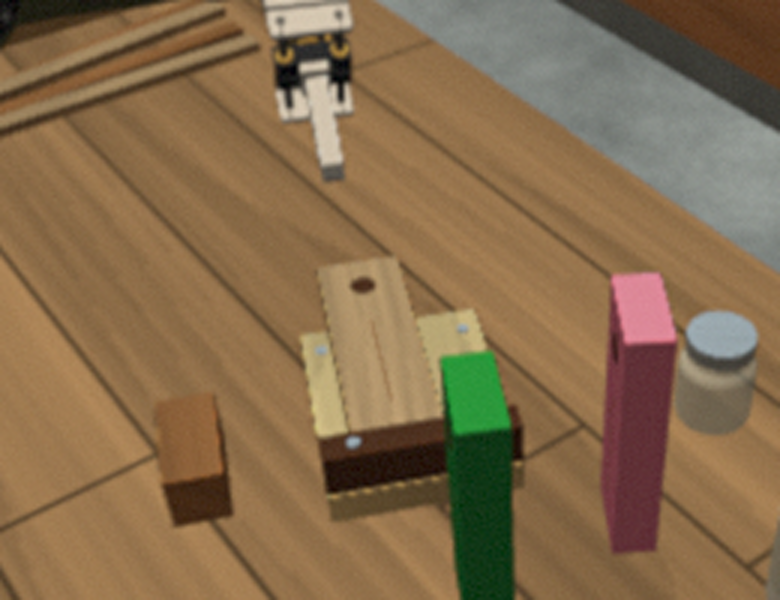

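View pics/p_top.png

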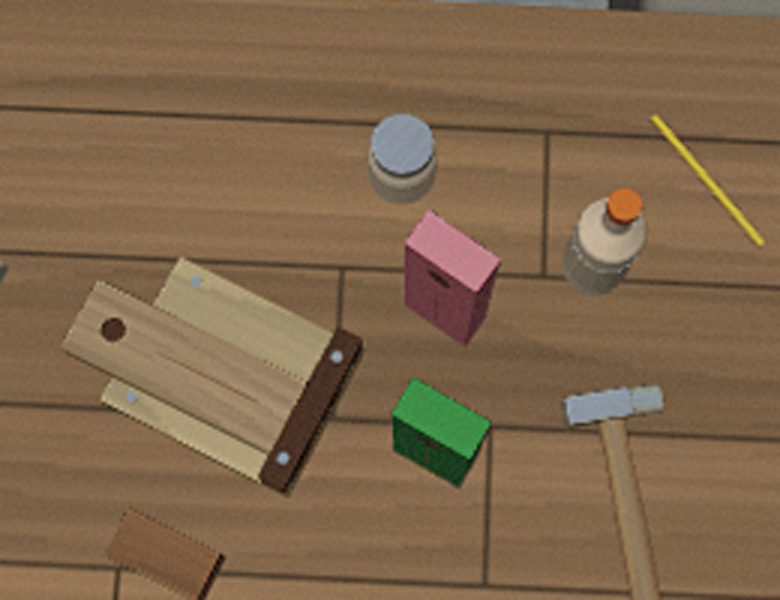

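View pics/p_wrist.png

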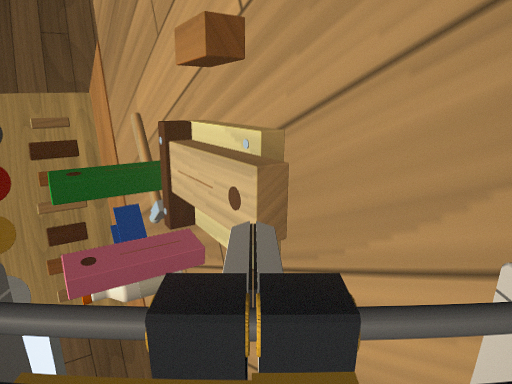

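```bash
python3 - <<'E'
from meas import *
go(pickle.load(open("p_top.pkl","rb"))[0],[(98,283),(64,347),(274,450),(305,378)],120,80)
go(pickle.load(open("p_side.pkl","rb"))[0],[(395,258),(319,267),(347,432),(440,420)],60,60)
E
```

```text
[[636.9 104.4]
 [577.6 128.8]
 [495.7 -62. ]
 [560.2 -84.8]]
jig [[ 15.2 139.3]
 [-49.  137.3]
 [-45.5 -70.3]
 [ 22.7 -64.7]]
len 204.16053117668105 207.62506023781643
head [-16.9 138.3] foot [-11.4 -67.5] ang -1.524355705842017
[[637.6 102.5]
 [579.3 131.6]
 [493.3 -52.8]
 [554.8 -84.7]]
jig [[ 16.5 137.9]
 [-48.5 140.5]
 [-51.5 -62.9]
 [ 17.7 -66.8]]
len 204.72564604151097 203.42476840717063
head [-16.  139.2] foot [-16.9 -64.8] ang 0.23270544383864397
```

```bash
python3 -c "
from cell import *
print(sign_off())"
```

```text
the job is handed in; nothing more can be done
None
```

The blank is lying on its broad side on the jig board with its foot against the end stop, and the job is handed in at about 22 s. No verdict was reported.

**What I did:** I straddled the head with loosely open fingers and leant the blank past its balance point with the rear finger. It came to rest on the front finger, which I tilted and lowered until the blank lay flat. I then closed the fingers and pushed the head end about 38 mm. The foot met the stop: force rose to about 21 N with no further movement. After that I backed the fingers clear. The blank was never gripped or lifted.

**Last checks:**
- **Head position:** it is at jig y of about 138–139 mm against the expected 140 mm, and x of about −16 mm.
- **Squareness:** the length is square to the stop within about 1.5° by the top view and 0.2° by the side view; the limit is about 4.6°.
- **Foot position:** the cameras put the foot edge at −65 to −67 mm rather than −70 mm, because the stop partly hides that edge and the blank's length read about 5 mm short. I relied on the head position and the push resistance instead, which both say it is flush.
- **Other objects:** the glue bottle, jar, offcut and hammer look unmoved, and the wrist force is near zero.

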